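Load a tin into the tandoor-side hot cabinet through its sprung flap

TASK

Take up the wooden push stick and with it, not with the gripper, push the blue-lidded steel tin through the cabinet's sprung flap and on until it bears firmly against the sprung hot plate inside, whose depth you must find by feel: about 10 N on the plate, over and above the sliding drag, is right; never press tin or flap with more than 18 N. Draw the stick out so that the flap swings shut behind the tin, and lay the stick back in its rest, leaving the other things alone.

Things in the scene. Friction and masses are not known exactly. Their poses are not given: they have to be found in the camera images.
- warmer: Low steel holding cabinet, fixed, 300 deep, 220 wide, 130 high; glass roof and side over its front 130, dark vented hood over the rest. Origin: at stool level under the middle of its mouth, in the plane of the shut flap; x points into the cabinet (push direction), z up. Mouth 72 wide and 84 high, centred on y = 0; steel header above it up to 130.
- tray: Aluminium slide tray through the cabinet, fixed; same origin and axes as the cabinet. Runs along x from -150 (open sill before the mouth) to +255 inside. Floor top at z = 6; a straight guide on each side, top at z = 18, 72 clear between them, centred on y = 0.
- plate_nearest (a point): Fixed mark at x = 168, z = 32 of the cabinet: nearest setting of the copper hot plate's face (64 wide, z 12 to 52, square to x, hidden under the hood). Staff clamp it anywhere from 0 to 54 farther in; the setting is not reported. The plate gives 4 N per mm, 6 mm at most, then is solid. A feeler pin, 5 proud of it, yields at 1 N; let go, the tin comes back under 3 and must stay on the pin.
- flap (a joint): Steel flap with a red bar, 68 wide, in the mouth: hinge line at x = 0, z = 84, 6 thick, lower edge at z = 10 of the cabinet. Rad: 0 shut, grows as it swings inward (1.5 at most), never outward. Sprung shut (0.04 N m shut, 0.13 at 1.5 rad). The tin needs 1.2 to pass; the flap then rests on tin, later on stick; it can shut once the tin's rear face is past x = 70 and the stick is out.
- tin: Steel tin with blue lid and brass clips, 90 long (x), 66 wide (y), 48 high, rounded lid edges, about 0.45 kg (0.35 to 0.55); origin: centre of its underside. It stands on the sill between the guides, its x axis along the cabinet's x; sliding it on the tray takes 2 to 4 N, passing the flap some 3 to 5 N more.
- stick: Wooden push stick with T head, lying flat, 360 long, 24 high (z 0 to 24 all along), 0.13 kg. Origin: on its underside below the place to grip; x points to the head. Push face at x = +215; head 50 wide, 12 thick; shaft 18 wide from x = 50 to the head; handle 26 wide from x = -145 to +50. Balances at x = +28.
- rest: Steel rest for the stick, fixed; base 240 x 60 x 6; origin: centre of its underside, x along the stick towards its head. Cradles at x = -90 (slot 38 wide) and x = +100 (slot 30 wide) carry the stick's underside at z = 32, with lugs 10 higher each side. The stick belongs with its origin above the rest's, axes alike.
- patila: Aluminium pot with a flared rim, 176 across, 94 high; origin: centre of its underside. Bystander.
- katori: Small steel bowl, 90 across, 42 high; origin: centre of its underside. Bystander.
- chakla: Round wooden rolling board on three feet, 196 across, 30 high; origin: centre of its underside. Bystander.
- basket: Orange plastic basket, 160 x 120 x 70; origin: centre of its underside. Bystander.
- jar: Closed glass jar, 72 across, 110 high, on a small round wooden turntable tray (180 across, top at z = 24); origin: centre of its underside. Bystander.
Mind the look-alikes: they are no part of the job. Leave any orange or red look-alike of the tin alone.

How it is judged (in metres and radians):
On the way, in this order (a step that is already met when the one before it is completed fails the run):
1. the tin is being pushed through the flap, which lies open on it (x of tin in the frame of warmer above 0 m and value of joint flap above 0.7 rad), for 0.05 s.
2. beyond the flap, the tin is pressed against the sprung hot plate with more than 4 N (x of tin in the frame of warmer above 0.118 m and contact force between tin and warmer above 4 N), for 0.2 s.
3. the stick is drawn out and the flap has swung shut behind the tin (x of tin in the frame of warmer above 0.114 m and value of joint flap below 0.06 rad), for 0.2 s.
At the end, for the whole second after the job is handed in: The tin stands flat inside the cabinet past the flap, at rest and still touching the hot plate's sprung feeler pin (more than 0.3 N); the flap is shut (within 0.06 rad); the stick lies at rest down in both cradles of its rest, within 35 mm along and 12 mm across and 0.12 rad of its place (all of step 3 and contact force between tin and warmer above 0.3 N and angle between tin's own z axis and vertical below 0.05 rad and linear speed of tin below 0.01 m/s and x of stick in the frame of rest between -0.035 and 0.035 m and y of stick in the frame of rest between -0.012 and 0.012 m and z of stick in the frame of rest between 0.027 and 0.036 m and angle between the x axis of stick and the x axis of rest, either way round below 0.12 rad and linear speed of stick below 0.02 m/s).
It fails at once if tin and cabinet (flap or hot plate) pressed together with more than 18 N (contact force between tin and warmer above 18 N).
It fails at once if the stick pressed on the cabinet (flap or frame) with more than 18 N (contact force between stick and warmer above 18 N).
It fails at once if the gripper or arm touches the tin (contact force between the arm and tin above 1 N).
It fails at once if the fingers touch the tin (contact force between the fingers and tin above 1 N).
It fails at once if a bystander is moved by more than 20 mm (distance of any of patila, katori, chakla, basket, jar from where it was at the start of the episode above 0.02 m).
It also fails if it takes over 64 s, if anything falls off the work surface, if the arm or the gripper's body presses on something with over 40 N, if the wrist force passes 120 N, or if a joint passes its speed limit or range.

ROBOT

A 6-joint arm with a two-finger parallel gripper is mounted at the origin on the work surface. World frame = base frame: x ahead of the robot, y to its left, z up, the work surface at z = 0. Lengths are in m, angles in degrees, forces in N, time in s.
With the tool pointing down it reaches from about 0.35 to 0.875 m from the base axis. Payload 4.2 kg.
Tool frame: the origin (TCP) lies midway between the tips of the shut fingers; the grasp point (between the pads) lies 19 mm behind it; y points along the fingers, z is the direction in which the jaws open and shut, and the axes are right-handed (so a half turn about y gives the same grasp; the last joint's range is limited). The gripper opens to 87 mm and grips with 3 to 60 N. Pads are 19 mm wide; open, the fingers measure 117 mm over their backs; the gripper's body (75 mm by 190 mm) begins 51 mm behind the grasp point.
Start: joints at [80.764, 22.042, 0.453, 0, -68.411, -14.817], TCP at [0.255, 0.571, 0.223] pointing down, gripper open.
Joint ranges: [-179.83, 179.83], [-69.29, 118.12], [-61.27, 80.66], [-181.25, 117.63], [-171.15, -9.14], [-177.46, 177.46]. Speed limits (degrees/s): [159.86, 159.86, 180, 180, 180, 180].

INTERFACE

Orientations are given as [roll, pitch, yaw] about the fixed x, y, z axes, in that order (R = Rz(yaw) Ry(pitch) Rx(roll)).
In Python, from workcell import env gives the robot as it stands. The module is installed in compiled form; this text tells all that it offers. Calls block until the motion is done:
- env.goto(position, orientation): joint-space move of the TCP to a pose.
- env.move_straight(position, rotation=None, rate=0.15, force_limit=None): straight line of the TCP; rotation=None keeps the orientation; rate is the mean speed in m/s. With force_limit (N) it stops when the force on the tool has changed by that much, and returns True; else False.
- env.set_joints(angles): joint-space move.
- env.gripper_to(opening, grasp_force=None): opening from 0.0 (shut) to 1.0 (fully open); grasp_force is the grip in N (None keeps the last); returns when the fingers have stopped.
- env.dwell(seconds).
- env.inverse_kinematics(position, orientation): joint angles nearest the present ones, or None.
- env.read_state(): the state.
- env.grab_frame(name): name is "side" or "top"; returns a dict with "image" (420x560x3 uint8, blue, green, red), "fx", "fy", "cx", "cy" (pixels), "D" ([k1, k2, p1, p2, k3] as OpenCV has them; the pictures are not rectified), "position" and "orientation" of the camera in the world. Camera axes: x right, y up, looking along -z (the intrinsics and any distortion apply to the point x, -y, -z); pixel columns grow to the right and rows downward; lengths in m; the calibration is good to about 2 mm. A picture is of the moment at which its call begins. There is no depth.
A pose or a line that the arm cannot do raises env.Unreachable and nothing moves.
- env.close_job(): hands the job in, once; it reports no verdict.
Trained networks look in a picture, given as the dict that the camera call returned (one of the last four; its "shot" number tells which), for a name from the list of things; names that differ only in an ending like _2 or _b are one class to them, and where a whole thing is asked for, a point or a joint stands for the part that bears it (a point fixed in the world has none). Each returns a list of dicts, best first, with "score" (0 to 1); they miss things now and then, are a little off and sometimes report something else, mostly with a low value. They report only what shows in the picture. A call takes as long as a camera call. They do not tell look-alikes from the thing itself.
- env.search_frame(picture, thing): "xyz" ([x, y, z] in m, in world coordinates, good to about 4 mm: the middle of the surface that is visible of it).
- env.trace(picture, thing): "mask" (420x560 bool, what is visible of it).
The state is a dict: "clock": time; "joint_positions": joint angles; "qvel": joint speeds; "joint_torque": joint torques, N m; "position": TCP position; "tool_rot": TCP orientation; "force": force on the tool from outside, world axes, zero at the start; "wrist_torque": the same for the moment, N m; "opening": opening from 0.0 (shut) to 1.0 (fully open).
Only numpy, scipy, OpenCV 4.12 (cv2) and the standard library are available. Lean on these libraries where they do the work, as an engineer would, in place of code of your own. Each camera call takes 0.05 s, during which the arm holds its last target. There are 200 camera calls.

## Working session

There is one attempt and no reset: what is moved stays moved. The work goes in short steps, each a Python script; the robot and the scene stay as the last script left them, time stands still between calls to the robot, and variables do not carry over. Pictures are saved under pics/ and viewed, about 8 in all and at most 12, crops included, and the job is handed in when it is done.

```bash
mkdir -p pics; cat > h.py <<'E'
import numpy as np,cv2
from scipy.spatial.transform import Rotation as R
from workcell import env
def rot(p): return R.from_euler('xyz',p['orientation'],degrees=True).as_matrix()
def K(p): return np.array([[p['fx'],0,p['cx']],[0,p['fy'],p['cy']],[0,0,1.]])
def toplane(p,px,z):
    u=cv2.undistortPoints(np.array(px,float).reshape(-1,1,2),K(p),np.array(p['D'],float)).reshape(-1,2)
    d=np.c_[u[:,0],-u[:,1],-np.ones(len(u))]@rot(p).T
    c=np.array(p['position']); return c+d*((z-c[2])/d[:,2])[:,None]
def proj(p,P):
    q=(np.array(P,float).reshape(-1,3)-p['position'])@rot(p); q=q*[1,-1,-1]
    return cv2.projectPoints(q,np.zeros(3),np.zeros(3),K(p),np.array(p['D'],float))[0].reshape(-1,2)
E
python3 - <<'E'
from h import *
import pickle
ps={}
for n in('top','side'):
    p=ps[n]=env.grab_frame(n); cv2.imwrite(f'pics/{n}0.png',p['image'])
    print(n,p['position'],p['orientation'],p['fx'],p['D'])
    for t in('tin','stick','rest','warmer','tray','flap','patila','katori','chakla','basket','jar'):
        for r in env.search_frame(p,t)[:3]: print(n,t,round(r['score'],2),np.round(r['xyz'],3),proj(p,r['xyz']).round()[0])
        if t in('tin','stick','rest','tray','warmer'): p['m_'+t]=[(r['score'],r['mask']) for r in env.trace(p,t)[:3]]
pickle.dump(ps,open('ps.pkl','wb'))
s=env.read_state();print(s)
E
```

```text
top [ 0.39032329 -0.05332494  1.86595703] [  5.86099202   0.25399644 -91.16699641] 489.79979127282024 [-0.13373829  0.          0.          0.          0.        ]
top tin 0.88 [0.396 0.09  0.047] [244. 259.]
top tin 0.74 [ 0.518 -0.284  0.048] [344. 224.]
top tin 0.73 [0.597 0.113 0.056] [237. 205.]
top stick 0.84 [ 0.379 -0.187  0.058] [319. 262.]
top rest 0.92 [ 0.385 -0.198  0.005] [321. 260.]
top warmer 0.6 [0.578 0.307 0.134] [181. 209.]
top tray 0.58 [0.601 0.054 0.001] [253. 205.]
top tray 0.31 [0.344 0.264 0.018] [198. 273.]
top patila 0.96 [ 0.622 -0.552  0.025] [412. 195.]
top patila 0.64 [0.598 0.052 0.005] [254. 205.]
top patila 0.34 [ 0.386 -0.195  0.002] [320. 260.]
top katori 0.61 [0.346 0.264 0.014] [199. 273.]
top katori 0.26 [ 0.786 -0.064  0.031] [283. 155.]
top basket 0.67 [0.32  0.482 0.   ] [143. 280.]
top jar 0.65 [ 0.416 -0.53   0.139] [416. 249.]
top jar 0.18 [0.344 0.265 0.018] [198. 273.]
side [ 0.22999752 -1.2696156   1.38231435] [ 44.08594344  -0.2888787  -14.83199234] 480.4070821196888 [-0.17454939  0.          0.          0.          0.        ]
side t
[... 886 characters left out ...]
.416 -0.559  0.11 ] [274. 327.]
{'clock': 1.7, 'joint_positions': array([ 8.07623925e+01,  2.20393476e+01,  4.51555342e-01,  1.50339627e-03,
       -6.84093762e+01, -1.48172762e+01]), 'qvel': array([ 0.10760496,  0.00089534,  0.04868776,  0.07325656, -0.15203282,
        0.03367876]), 'joint_torque': array([-2.23233724e-04, -3.90458035e+01,  1.87620056e+01,  4.22439784e+00,
        1.54582236e-02, -2.63231544e-05]), 'position': array([0.25472733, 0.57071479, 0.22257124]), 'tool_rot': array([-9.00030949e+01,  6.27311671e-04,  1.55945669e+02]), 'force': array([-0.25867736, -0.0239241 ,  0.27058236]), 'wrist_torque': array([ 0.00601393, -0.00412921,  0.01041021]), 'opening': 0.9999843459146555}
```

View pics/top0.png

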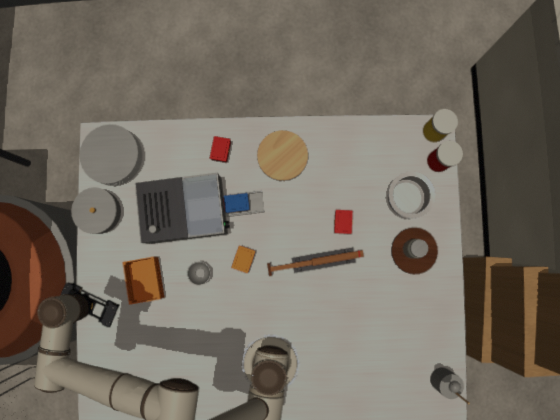

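View pics/side0.png

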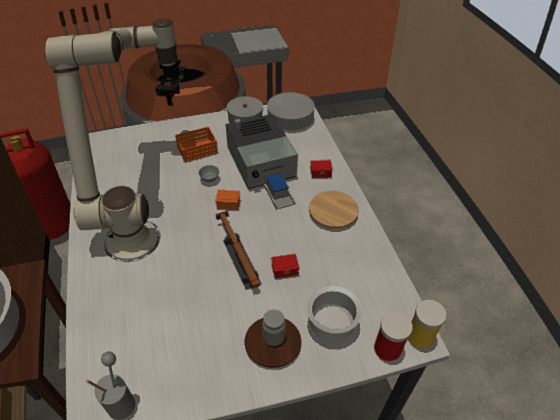

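Tin-like things, with top-view pixels: blue (237,204) on the sill before the cabinet, orange (244,259), red (344,222) and red (220,149). I choose the blue one. There is one stick, at (319,262), lying in its rest with its head to the left (+y). Next I'll check these in a close crop with the masks overlaid.

```bash
python3 - <<'E'
from h import *
import pickle
ps=pickle.load(open('ps.pkl','rb'));p=ps['top']
S=4;x0,y0,x1,y1=130,168,330,282
c=cv2.resize(p['image'][y0:y1,x0:x1],None,fx=S,fy=S,interpolation=cv2.INTER_CUBIC)
cv2.imwrite('pics/c1.png',cv2.convertScaleAbs(c,alpha=1.5))
hgt={'tin':.054,'stick':.056,'rest':.006,'tray':.006,'warmer':.13}
for t in hgt:
    for s,m in p['m_'+t]:
        ys,xs=np.nonzero(m)
        w=toplane(p,np.c_[xs,ys],hgt[t])[:,:2]
        (cx,cy),(a,b),ang=cv2.minAreaRect((w*1000).astype(np.float32))
        print(t,round(s,2),len(xs),np.round([cx,cy,a,b,ang],1),xs.min(),xs.max(),ys.min(),ys.max())
E
```

```text
tin 0.91 455 [605.  115.2  71.8  95.    5.9] 223 248 193 213
tin 0.85 443 [ 524.  -281.2   67.2   89.6   88. ] 334 352 210 234
tin 0.84 449 [394.1  92.4  70.2  89.6  70.6] 231 254 246 272
stick 0.76 602 [ 377.6 -175.1   41.5  356.4    7.8] 267 363 250 275
rest 0.75 568 [ 384.5 -206.6   62.1  233.2    9.5] 292 354 248 273
tray 0.88 366 [605.8  87.9  83.2 142.2   6. ] 227 263 191 215
warmer 0.97 5477 [580.  304.5 229.8 326.8   6. ] 136 229 173 243
```

View pics/c1.png

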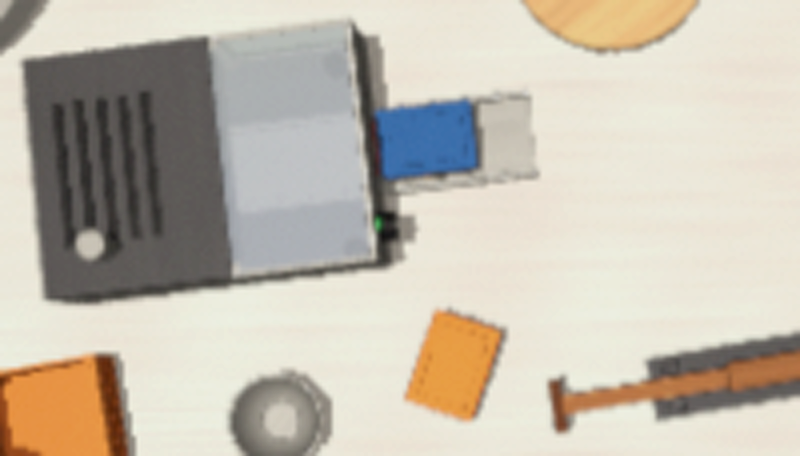

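```bash
python3 - <<'E'
from h import *
import pickle
from scipy.optimize import least_squares
ps=pickle.load(open('ps.pkl','rb'));p=ps['top']
def cp(l): return np.array(l,float)/4+[130,168]-.5
f=lambda a:np.round(np.array(a)*1000,1).tolist()
print('roof front',f(toplane(p,cp([[350,20],[378,268]]),.13)))
print('roof back far',f(toplane(p,cp([[24,60]]),.13)))
print('sill end',f(toplane(p,cp([[529,95],[538,176]]),.018)))
print('tin lid',f(toplane(p,cp([[376,110],[475,98],[480,170],[382,178]]),.054)))
print('head face',f(toplane(p,cp([[549,380],[560,433]]),.056)))
for n,hz in(('top',.056),('side',.056)):
    q=ps[n];s,m=q['m_stick'][0];ys,xs=np.nonzero(m)
    w=toplane(q,np.c_[xs,ys],hz)[:,:2]*1000
    c=w.mean(0);d=np.linalg.svd(w-c,full_matrices=False)[2][0];d*=np.sign(d[1]);t=(w-c)@d;o=(w-c)@[-d[1],d[0]]
    # handle+shaft only: exclude head
    k=(t<t.max()-25)
    v=cv2.fitLine(w[k].astype(np.float32),cv2.DIST_HUBER,0,.01,.01).ravel()
    print(n,'stick ctr',c,'extent',t.min(),t.max(),'yaw',np.degrees(np.arctan2(d[1],d[0])),'line',v,'ends',c+d*t.min(),c+d*t.max(), len(t))
    for t2,z in(('tin',.054),('tray',.018),('rest',.006),('warmer',.13)):
        for s,m in q['m_'+t2][:2]:
            ys,xs=np.nonzero(m);w2=toplane(q,np.c_[xs,ys],z)[:,:2]*1000
            print(n,t2,np.round(s,2),np.round(sum(map(list,[*cv2.minAreaRect(w2.astype(np.float32))[:2]]),[]),1),cv2.minAreaRect(w2.astype(np.float32))[2])
q=ps['side'];print('side head?')
c=np.hstack([cv2.resize(q['image'][205:295,205:275],None,fx=5,fy=5,interpolation=3),cv2.resize(q['image'][130:220,220:300],None,fx=5,fy=5,interpolation=3)])
cv2.imwrite('pics/c2.png',cv2.convertScaleAbs(c,alpha=1.4))
E
```

```text
roof front [[706.2, 176.0, 130.0], [482.4, 152.5, 130.0]]
roof back far [[677.0, 474.6, 130.0]]
sill end [[650.2, 20.1, 18.0], [572.6, 12.8, 18.0]]
tin lid [[634.1, 162.0, 54.0], [643.4, 69.2, 54.0], [575.7, 65.4, 54.0], [570.2, 156.9, 54.0]]
head face [[380.0, 4.7, 56.0], [331.3, -4.5, 56.0]]
top stick ctr [ 380.89771888 -180.77117008] extent -172.04780328198308 184.1933672733094 yaw 98.91385699707544 line [ 1.5715432e-01 -9.8757404e-01  3.8222714e+02 -1.9014330e+02] ends [ 407.55640902 -350.74105228] [352.35708186   1.19758709] 602
top tin 0.91 [605.  115.2  71.8  95. ] 5.92457389831543
top tin 0.85 [ 524.  -281.2   67.2   89.6] 88.03357696533203
top tray 0.88 [604.5  87.   82.6 141.2] 5.969949722290039
top rest 0.75 [ 384.5 -206.6   62.1  233.2] 9.509796142578125
top warmer 0.97 [580.  304.5 229.8 326.8] 6.030200958251953
side stick ctr [ 381.0356366  -191.24171246] extent -178.7838254372489 197.1053775854356 yaw 98.5772334400107 line [ 1.5049928e-01 -9.8861009e-01  3.8359381e+02 -2.0847183e+02] ends [ 407.69989397 -368.02596973] [351.6388581   3.6591836] 659
side tin 0.65 [388.2  68.3 106.1  93.8] 69.41643524169922
side tin 0.61 [803.2 148.  108.1  93.9] 75.7801513671875
side tray 0.69 [601.3  83.6  88.8 161.9] 8.257110595703125
side rest 0.81 [ 368.3 -207.8  246.3   53.6] 88.88736724853516
side warmer 0.86 [569.3 259.8 258.4 448.1] 6.442852973937988
side warmer 0.39 [ 601.2 -566.8  198.1  168.9] 74.55047607421875
side head?
```

View pics/c2.png

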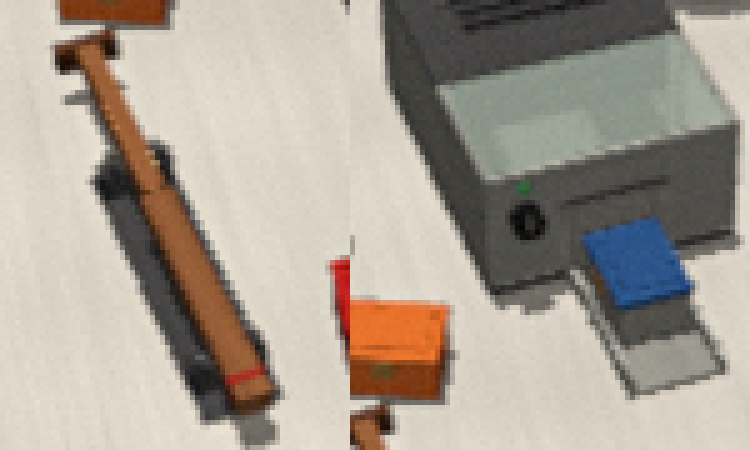

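Crop check: the blue-lidded tin stands on the sill with its front just short of the red flap bar, and the stick lies in both cradles. Estimated poses:
- **Warmer:** origin (0.597, 0.165), yaw 96°.
- **Stick:** origin (0.385, -0.2095), yaw 99°.

I'll take up the stick now.

```bash
cat >> h.py <<'E'
O=np.array([.5968,.165]);WY=96.;d=np.array([np.cos(np.radians(WY)),np.sin(np.radians(WY))]);n=np.array([-d[1],d[0]])
SO=np.array([.3853,-.2095]);SY=99.;GZ=.034
def W(x,y,z): return np.r_[O+x*d+y*n,z]
E
python3 - <<'E'
from h import *
best=None
for s in (0,-180):
    q=env.inverse_kinematics([*SO,.15],[-90,0,SY+s]); print(s,None if q is None else np.round(q,1)); 
    q2=env.inverse_kinematics([*W(-.35,0,.12)],[-90,0,WY+s]); print('  push',None if q2 is None else np.round(q2,1))
    if q is not None and (best is None or abs(q[5])<abs(best[1][5])): best=(s,q)
s=best[0];print(s)
env.goto([*SO,.15],[-90,0,SY+s])
print(env.move_straight([*SO,GZ],rate=.12,force_limit=12))
print(env.read_state()['position'],env.read_state()['force'])
for n in('top','side'):
    p=env.grab_frame(n); cv2.imwrite(f'pics/g_{n}.png',p['image'])
    c=proj(p,[*SO,.05])[0].astype(int); r=45
    g=cv2.resize(p['image'][c[1]-r:c[1]+r,c[0]-r:c[0]+r],None,fx=4.4,fy=4.4,interpolation=3)
    ims=g if n=='top' else np.hstack([ims,g])
cv2.imwrite('pics/g1.png',cv2.convertScaleAbs(ims,alpha=1.5))
print(env.read_state()['clock'])
E
```

```text
0 [ -7.2   8.  -30.6   0.  -51.3  16.2]
  push [ -2.1  29.9  -2.1   0.  -58.    8.1]
-180 [  -7.2    8.   -30.6    0.   -51.3 -163.8]
  push [  -2.1   29.9   -2.1    0.   -58.  -171.9]
0
False
[ 0.38589233 -0.20956515  0.03449025] [ 0.8674601  -1.22718522 -0.06956414]
5.7167
```

View pics/g1.png

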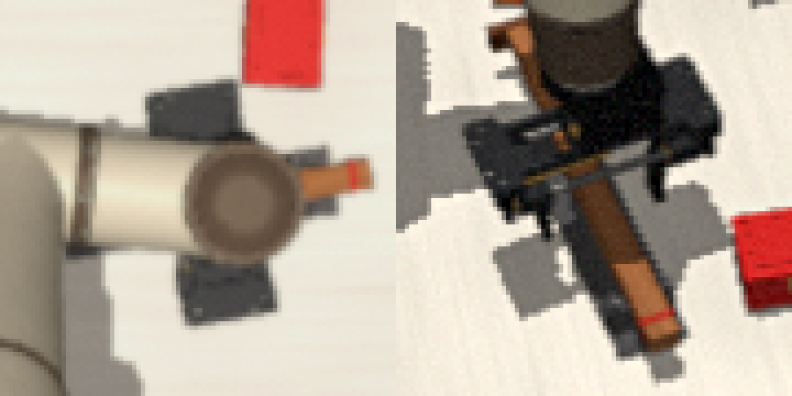

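The fingers are astride the handle at the grip place. I'll close, lift and check how the stick hangs.

```bash
python3 - <<'E'
from h import *
f0=env.read_state()['force']
env.gripper_to(0.0,50); s=env.read_state(); print('open mm',s['opening']*87,s['force']-f0)
env.move_straight([*SO,.13],rate=.12); s=env.read_state(); print('lifted',s['force']-f0,s['wrist_torque'],s['opening']*87)
env.move_straight(W(-.35,0,.13),[-90,0,WY],rate=.2)
env.move_straight(W(-.35,0,.022),rate=.12); env.dwell(.2)
s=env.read_state(); print(s['position'],W(-.35,0,.022),s['force'],s['clock'])
ps=[]
for nme in('top','side'):
    p=env.grab_frame(nme)
    for i,m in enumerate(env.trace(p,'stick')[:1]):
        ys,xs=np.nonzero(m['mask']);w=toplane(p,np.c_[xs,ys],.044)[:,:2]-O
        print(nme,m['score'],'stick x',(w@d).min(),(w@d).max(),'y mid near head',np.median((w@n)[(w@d)>-.25]))
    c=proj(p,W(-.13,0,.03))[0].astype(int); r=45
    g=cv2.resize(p['image'][c[1]-r:c[1]+r,c[0]-r:c[0]+r],None,fx=4.4,fy=4.4,interpolation=3); ps.append(g)
    print(nme,'px/crop',c)
cv2.imwrite('pics/p1.png',cv2.convertScaleAbs(np.hstack(ps),alpha=1.5))
E
```

```text
open mm 25.486571114760622 [-0.5156373  -0.03969373 -0.94498346]
lifted [ 0.75519355  1.27644516 -1.36671931] [ 0.07084319 -0.06574151 -0.01877747] 25.816135097476316
[ 0.63388275 -0.18311814  0.02294032] [ 0.63338496 -0.18308266  0.022     ] [-0.2647384   0.38803708  0.03510788] 10.3417
top 0.58 stick x -0.4958344646733234 -0.2332555389476263 y mid near head 0.0022800705572548234
top px/crop [257 201]
side 0.84 stick x -0.5096592615606319 -0.13557404980139473 y mid near head 0.005010542374805966
side px/crop [283 198]
```

View pics/p1.png

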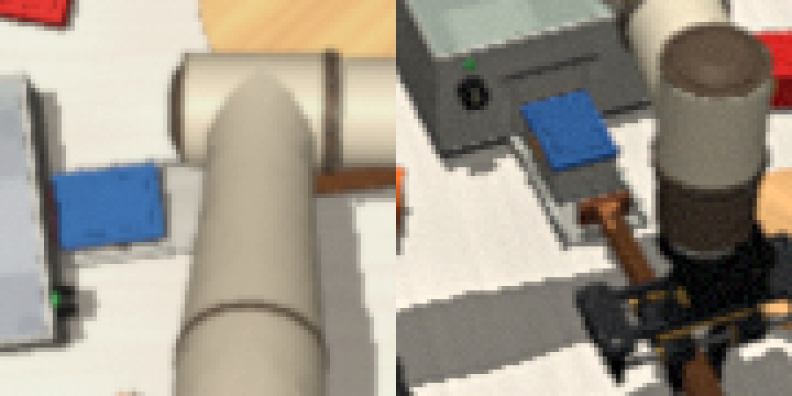

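```bash
cat >> h.py <<'E'
def st():
    s=env.read_state(); return (s['position'][:2]-O)@d, -s['force'][:2]@d, s['force'][2], -(s['force'][:2]@n), s['clock']
E
python3 - <<'E'
from h import *
env.move_straight(W(-.32,0,.022),rate=.05); print(np.round(st(),4))
for x in [*np.arange(-.305,-.15,.0125)]:
    hit=env.move_straight(W(x,0,.022),rate=.05,force_limit=11)
    print(np.round(x,4),hit,np.round(st(),4))
    if hit: break
E
```

```text
[-0.3199 -0.6789 -2.0852 -0.2528 11.2917]
-0.305 False [-0.3045  0.7615 -0.8519  0.6685 11.7417]
-0.2925 False [-0.2925  1.4959 -0.8727 -0.4316 12.1417]
-0.28 False [-0.2801  2.5078 -1.0133 -0.5358 12.5417]
-0.2675 False [-2.67400e-01  3.12120e+00 -9.39900e-01  3.00000e-03  1.29417e+01]
-0.255 False [-0.2548  2.8644 -0.3583 -0.1448 13.3417]
-0.2425 False [-0.2422  1.434  -1.4576  0.0925 13.7417]
-0.23 False [-0.2296  0.7492 -1.9754  0.0876 14.1417]
-0.2175 False [-0.2171 -0.1944 -1.2725  0.376  14.5417]
-0.205 False [-0.2046  0.447  -1.6655  0.1134 14.9417]
-0.1925 False [-0.1922  1.1558 -1.2474 -0.0816 15.3417]
-0.18 False [-1.79600e-01  2.38600e-01 -9.97400e-01  6.30000e-03  1.57417e+01]
-0.1675 False [-0.1671 -0.1762 -1.7402 -0.3316 16.1417]
-0.155 False [-0.1546  1.0425 -1.0337 -0.6811 16.5417]
```

```bash
python3 - <<'E'
from h import *
x=-.155
while x<-.08:
    x+=.004
    hit=env.move_straight(W(x,0,.022),rate=.02,force_limit=6)
    a=st(); print(round(x,4),hit,np.round(a,4))
    if hit or a[1]>5.5: break
E
```

```text
-0.151 False [-0.1512  3.2822 -1.3353  0.1879 16.8917]
-0.147 False [-0.1468  2.4862 -1.5096  0.3333 17.2417]
-0.143 False [-0.1427  0.9441 -2.7423  0.0732 17.5917]
-0.139 False [-0.1387  1.6992 -3.6764 -0.3563 17.9417]
-0.135 False [-0.1347  1.4205 -3.534  -0.3487 18.2917]
-0.131 False [-0.1307  1.8635 -4.0768  0.3451 18.6417]
-0.127 False [-0.1267  1.8959 -4.0773 -0.4534 18.9917]
-0.123 False [-0.1227  2.0634 -3.3112  0.0438 19.3417]
-0.119 False [-0.1187  1.1667 -4.2051 -0.3056 19.6917]
-0.115 False [-0.1147  1.9476 -3.3089 -0.7435 20.0417]
-0.111 False [-0.1107  1.6412 -3.3096 -1.1753 20.3917]
-0.107 False [-0.1067  1.4787 -3.8515 -0.6268 20.7417]
-0.103 False [-0.1027  1.0117 -3.8187 -0.0996 21.0917]
-0.099 False [-0.0987  1.7996 -4.1326  0.4621 21.4417]
-0.095 False [-9.48000e-02  1.34770e+00 -4.51280e+00  5.90000e-03  2.17917e+01]
-0.091 False [-0.0909  3.3539 -3.7721  0.7677 22.1417]
-0.087 True [-0.0899  3.0766 -2.8507  1.3775 22.3583]
```

```bash
python3 - <<'E'
from h import *
env.dwell(.1);a=st();print(np.round(a,4));x=-.0905
for i in range(14):
    x+=.0005
    env.move_straight(W(x,0,.022),rate=.01); env.dwell(.05)
    f=[]; 
    for _ in range(3): a=st(); f.append(a[1]); env.dwell(.02)
    print(round(x,4),np.round(a,4),np.round(np.mean(f),2))
    if np.mean(f)>9: break
E
```

```text
[-0.0904  2.2052 -2.6394  0.7956 22.4583]
-0.09 [-0.0905  5.3893 -3.7722 -0.1289 23.0583] 4.93
-0.0895 [-0.0903  6.1966 -4.0066 -1.4998 23.4083] 5.98
-0.089 [-0.09    7.0885 -3.756  -0.0613 23.7583] 6.9
-0.0885 [-0.0898  7.263  -4.3641 -0.5632 24.1083] 7.64
-0.088 [-0.0896  8.6359 -4.6033 -0.9794 24.4583] 8.5
-0.0875 [-0.0893  9.1594 -4.1867 -0.1589 24.8083] 9.94
```

```bash
python3 - <<'E'
from h import *
x=-.0875
for i in range(6):
    x+=.0005
    env.move_straight(W(x,0,.022),rate=.01); env.dwell(.06)
    f=[]
    for _ in range(4): a=st(); f.append(a[1]); env.dwell(.03)
    print(round(x,4),np.round(a,4),np.round(np.mean(f),2))
    if np.mean(f)>11.7: break
env.dwell(.3); print(np.round(st(),4))
p=env.grab_frame('side'); cv2.imwrite('pics/press.png',p['image'])
c=proj(p,W(0,0,.08))[0].astype(int); r=45
cv2.imwrite('pics/press_c.png',cv2.convertScaleAbs(cv2.resize(p['image'][c[1]-r:c[1]+r,c[0]-r:c[0]+r],None,fx=6,fy=6,interpolation=3),alpha=1.4))
E
```

```text
-0.087 [-0.0891 10.1854 -3.0976  0.3864 25.2333] 9.74
-0.0865 [-0.0888 10.5181 -3.0309  0.9402 25.675 ] 11.21
-0.086 [-0.0886 11.4625 -5.1903  1.0157 26.1167] 11.87
[-0.0886 12.5728 -4.7156  1.1371 26.45  ]
```

View pics/press_c.png

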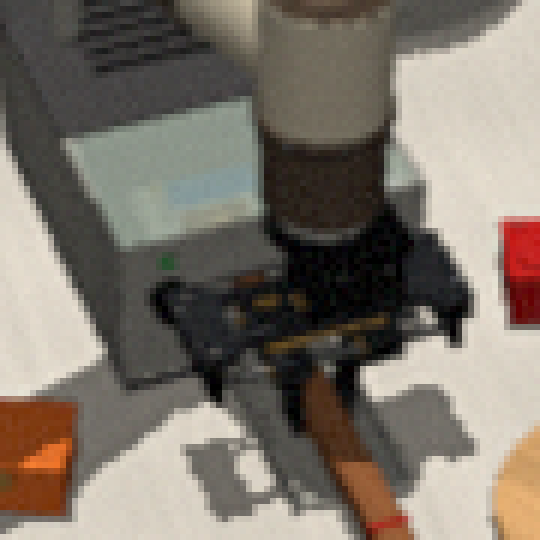

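Measured stiffness is about 3.7 N/mm, which matches the plate, and total force is about 12 N (10 N plus 2 N drag). The view shows the blue lid under the glass, deep inside. I'll draw the stick out.

```bash
python3 - <<'E'
from h import *
env.move_straight(W(-.10,0,.022),rate=.02); print(np.round(st(),4))
for x in np.arange(-.14,-.36,-.04):
    env.move_straight(W(x,0,.022),rate=.08,force_limit=12); print(np.round(st(),4))
env.move_straight(W(-.38,0,.022),rate=.1)
env.move_straight(W(-.38,0,.15),rate=.15)
p=env.grab_frame('side')
for t in('tin','flap','stick'): print(t,[(round(r['score'],2),np.round(r['xyz'],3)) for r in env.search_frame(p,t)[:4]])
a=p['image']
c=proj(p,W(0,0,.08))[0].astype(int); r=45
A=cv2.resize(a[c[1]-r:c[1]+r,c[0]-r:c[0]+r],None,fx=4.4,fy=4.4,interpolation=3)
c=proj(p,[.62,-.15,.14])[0].astype(int)
B=cv2.resize(a[c[1]-r:c[1]+r,c[0]-r:c[0]+r],None,fx=4.4,fy=4.4,interpolation=3)
cv2.imwrite('pics/out.png',cv2.convertScaleAbs(np.hstack([A,B]),alpha=1.5)); print(st()[-1])
E
```

```text
[-0.0996 -1.5329 -5.2886 -0.4984 27.35  ]
[-0.1404 -1.2719 -2.961   0.2077 28.    ]
[-0.1807  1.4102 -1.4767 -0.3916 28.65  ]
[-0.2203 -0.2109 -1.3541 -0.7429 29.3   ]
[-0.2604 -0.2099 -1.5514 -0.2786 29.95  ]
[-0.3004 -0.389  -0.8999 -0.3294 30.6   ]
[-0.3403  0.8203 -1.1083 -0.6882 31.25  ]
tin [(0.85, array([ 0.521, -0.303,  0.05 ])), (0.73, array([0.39 , 0.076, 0.05 ])), (0.6, array([0.846, 0.143, 0.038]))]
flap [(0.69, array([0.595, 0.165, 0.048]))]
stick [(0.94, array([ 0.641, -0.254,  0.171]))]
33.0
```

View pics/out.png

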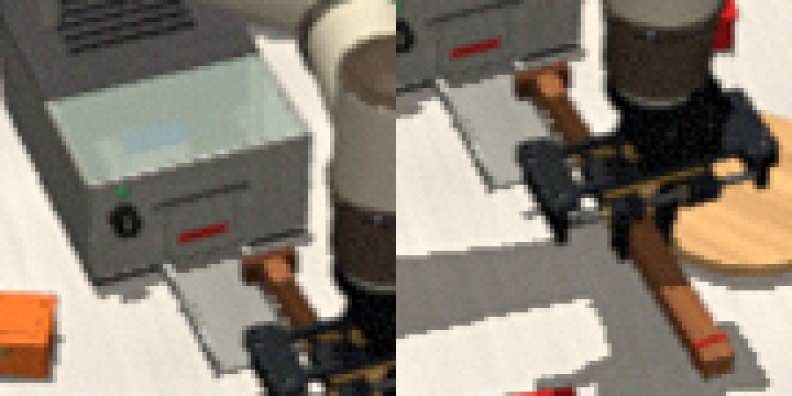

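The flap is shut (red bar upright in the mouth) and the tin's blue lid shows far back under the glass. I'll return the stick to its rest.

```bash
python3 - <<'E'
from h import *
env.move_straight([*SO,.15],[-90,0,SY],rate=.2)
env.move_straight([*SO,.060],rate=.12); env.dwell(.1)
f0=env.read_state()['force']
print(env.move_straight([*SO,GZ+.0005],rate=.04,force_limit=6)); s=env.read_state(); print(s['position'],s['force']-f0,s['clock'])
ps=[]
for nme in('side','top'):
    p=env.grab_frame(nme)
    m=env.trace(p,'stick')
    if m:
        ys,xs=np.nonzero(m[0]['mask']);w=toplane(p,np.c_[xs,ys],.056)[:,:2]*1000
        print(nme,m[0]['score'],len(xs),cv2.fitLine(w.astype(np.float32),cv2.DIST_HUBER,0,.01,.01).ravel(),w.min(0),w.max(0))
    if nme=='side':
        c=proj(p,[*SO,.05])[0].astype(int); r=50
        cv2.imwrite('pics/rest.png',cv2.convertScaleAbs(cv2.resize(p['image'][c[1]-r:c[1]+r,c[0]-r:c[0]+r],None,fx=5.5,fy=5.5,interpolation=3),alpha=1.5))
E
```

```text
True
[ 0.38548852 -0.20992731  0.03440928] [-0.71651106 -0.38197472  6.12889119] 36.0583
side 0.68 523 [ 1.7749426e-01 -9.8412186e-01  3.8411227e+02 -2.1529951e+02] [ 326.04095405 -371.22310522] [424.63059876   0.84256213]
top 0.67 414 [  0.91309106  -0.40775576 346.70984    260.57474   ] [305.29220448 218.33790266] [386.54257587 300.38253311]
```

View pics/rest.png

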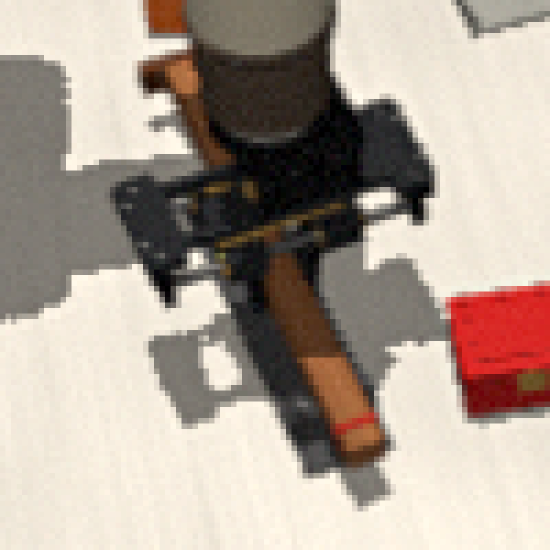

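Contact came at the seat height (TCP z 0.0344), and the stick lies in the cradles as before. I'll release, retreat and check.

```bash
python3 - <<'E'
from h import *
import pickle
env.gripper_to(1.0); s=env.read_state()
env.move_straight([*s['position'][:2],.2],rate=.12)
env.set_joints([60,*s['joint_positions'][1:2]-10,*env.read_state()['joint_positions'][2:]])
old=pickle.load(open('ps.pkl','rb'));ims=[]
for nme in('top','side'):
    p=env.grab_frame(nme)
    m=env.trace(p,'stick')[0];ys,xs=np.nonzero(m['mask']);w=toplane(p,np.c_[xs,ys],.056)[:,:2]*1000
    print(nme,round(m['score'],2),len(xs),cv2.fitLine(w.astype(np.float32),cv2.DIST_HUBER,0,.01,.01).ravel(),w.mean(0),w.min(0),w.max(0))
    r=env.trace(p,'rest')[0]; ys,xs=np.nonzero(r['mask']);w=toplane(p,np.c_[xs,ys],.006)[:,:2]*1000;print(' rest',cv2.minAreaRect(w.astype(np.float32)))
    for i in (old[nme],p): 
        c=proj(p,[*SO,.05])[0].astype(int)
        ims.append(cv2.resize(i['image'][c[1]-40:c[1]+40,c[0]-55:c[0]+55],(400,291),interpolation=3))
cv2.imwrite('pics/end.png',cv2.convertScaleAbs(np.vstack([np.hstack(ims[:2]),np.hstack(ims[2:])]),alpha=1.5))
cv2.imwrite('pics/endside.png',cv2.convertScaleAbs(p['image'],alpha=1.3)); print(env.read_state()['clock'])
E
```

```text
top 0.95 526 [ 1.6563354e-01 -9.8618740e-01  3.8009766e+02 -1.7816158e+02] [ 380.8080192  -182.80271648] [ 333.91739749 -347.92326497] [418.49043948   0.56767694]
 rest ((383.8981018066406, -207.09637451171875), (60.2694206237793, 232.9380645751953), 8.722618103027344)
side 0.67 699 [ 1.5215254e-01 -9.8835701e-01  3.8085934e+02 -1.9208424e+02] [ 379.49576863 -184.09321798] [ 326.91856905 -367.30521   ] [417.18357048   4.12278712]
 rest ((386.27154541015625, -205.14352416992188), (67.24939727783203, 260.0463562011719), 8.384503364562988)
41.075
```

View pics/end.png

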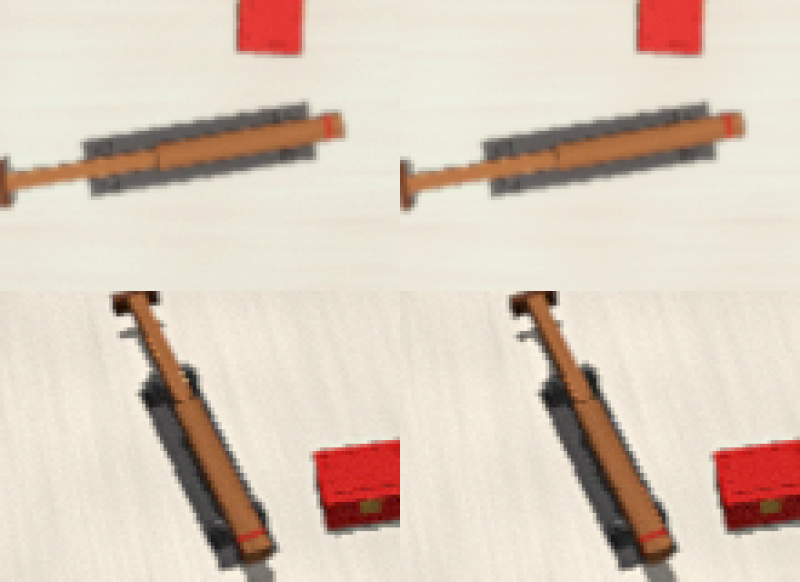

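View pics/endside.png

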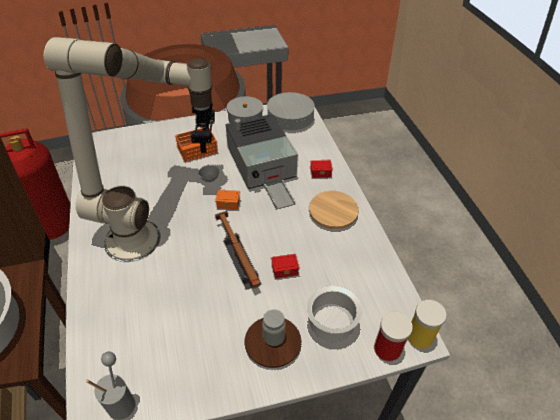

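Before and after pictures show the stick back in both cradles as it started. The flap is shut, the sill at (280,195) is empty, and the bystanders are where they were. Handing in.

```bash
python3 -c "
from workcell import env
env.close_job(); print(env.read_state()['clock'])"
```

```text
the job is handed in; nothing more can be done
the job is handed in; nothing more can be done
```

I pushed the blue-lidded tin through the flap with the stick until it bore on the hot plate, then drew the stick out, laid it back in its rest and handed the job in at about 41 s. `close_job` gives no verdict.

- **Plate:** I met it with the tin's front at about x = 215 mm. The push rose by about 3.7 N per mm against the stated 4. I stopped at about 12 N total, roughly 10 N on the plate plus 2 N drag. The highest reading I saw was 12.6 N, under the 18 N limit, but I only read the force between moves.
- **Last checks:** The pictures show the flap shut and the sill empty. The stick sits in both cradles within about 3 mm and 1° of where it started, and the bystanders look unmoved.
- **Not checked directly:** I could not see the tin touching the feeler pin, because the hood hides it. I take it to be touching from the 10 N press and the stated springback of under 3 mm.
- **Disagreement:** My first estimates of the cabinet and tin differed by up to about 5 mm sideways. I set the push line between them, and it caused no trouble.

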